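Set the rivet of a colour fan deck in the counter press

TASK

Set the rivet of the colour fan deck that lies on the bed of the counter press: push the deck gently along the bed until its end meets the back stop, then turn the hand wheel by its knob exactly one revolution clockwise (seen from above), so that the roller comes down on the rivet and lifts off again. Carry the stroke firmly home: lean on the knob until the hub is against its stop, keep a steady, moderate pressure for a moment without forcing it, then ease off and let go. Leave the deck against the back stop and the other things on the counter alone.

Things in the scene. Friction and masses are not known exactly. Their poses are not given: they have to be found in the camera images.
- press: grey bench rivet press fixed to the counter, a horizontal hand wheel on top. Origin on the counter, 35 mm past the pressing point in x; own x = feeding direction, z up. Bed x -230 to +110, 130 wide, top at z 20; two guide rails 54 apart inside, 8 high, x -210 to -10. Head and cheeks x -70 to +85, from z 60 up, under the wheel (170 diameter, axis at x 20). Bed open above where x < -75.
- deck: the fan deck to be riveted: a rigid pack 170 x 50 x 24 mm, 0.2 to 0.4 kg, white leaves between black covers, lying between the guide rails, its underside 20 mm and its top 44 mm above the counter. Origin: centre of its underside. Own x points along its length to the rivet end, into the press; the outer end is 85 mm from the origin in -x. It slides with a few newtons.
- backstop: dark steel block 12 x 60 x 30 mm fixed across the bed, the stop for the rivet end of the deck. Origin: middle of the lower edge of the face that the deck meets; own x is the feeding direction. 8 to 15 N is enough to seat the deck; it must not be rammed with over 35 N.
- rivet_head (a point): top centre of the rivet, a steel stud 14 mm in diameter that stands 6 mm proud of the deck's top, on its centre line, 15 mm from its inner end.
- press_point (a point): the point on the press, 25 mm above the bed, right under the middle of the pressing roller; with the deck against the back stop the centre of the rivet is in line with this point, seen from above.
- wheel_axis (a point): point on the vertical axis of the hand wheel, at the mid-height of the knob, 196 mm above the counter.
- knob (a point): middle of the crank knob: a black upright grip that spins freely on its pin, 24 mm in diameter, 52 high (170 to 222 mm above the counter), 62 mm from the wheel's axis. The wheel's upper face is 167 mm above the counter.
- hub (a joint): angle of the hub that drives the press, rad, grows clockwise from above. 0 is its home stop (it starts 0 to 0.25); one turn on, at 6.283, it meets the stop again and cannot go on. Roller lowest at 3.14. It drags with 0.22 N m (4 N at the knob), setting the rivet takes about 4 N more; it stays where left.
- wheel (a joint): twist of the wheel's rim and knob ahead of the hub, rad, positive clockwise; knob angle = hub + twist. The rim drives the hub through a damped cushion spring, 5 N m/rad: twist shows the push at the knob (0.1 = 8 N, 0.12 = 9.7 N, 0.34 = 27 N), 0 when free. Home pressure is meant to be 12 to 20 N at the knob; over 27 N, either way, overloads the drive.
- rivet (a joint): how far the rivet is pressed in, m: 0 at the start, about 0.0033 when set. It stays where it is pressed.
- deck_done: bystander: a finished fan deck 170 x 50 x 30 mm, loose beside the press. Origin: centre of its underside.
- card_stack: bystander: a pack of sample cards 100 x 70 x 22 mm, loose beside the press.
- binder: bystander: a thick grey swatch binder, 226 x 174 x 47 mm.
- paint_can: bystander: a small paint can, 90 mm in diameter, 100 high.
- rivet_cup: bystander: a white cup, 70 mm in diameter, 50 high.
- scraper: bystander: a scraper 200 mm long, lying flat.
- brush: bystander: a paint brush 200 mm long, lying flat.

How it is judged:
By the outcome, as a careful person would: the job done as asked, in the order asked, and still so for the second after the job is handed in, with the robot touching nothing.
It also fails if it takes over 72 s, if anything falls off the work surface, if the arm or the gripper's body presses on something with over 40 N, if the wrist force passes 120 N, or if a joint passes its speed limit or range.

ROBOT

A 6-joint arm with a two-finger parallel gripper is mounted at the origin on the work surface. World frame = base frame: x ahead of the robot, y to its left, z up, the work surface at z = 0. Lengths are in m, angles in rad, forces in N, time in s.
With the tool pointing down it reaches from about 0.35 to 0.925 m from the base axis. Payload 6.4 kg.
Tool frame: the origin (TCP) lies at the very end of the fingers, on their centre line; the grasp point (between the pads) lies 19 mm behind it; z points along the fingers, y is the line along which they close (so a half turn about z gives the same grasp; the last joint's range is limited). The gripper opens to 85 mm and grips with 20 to 120 N. Pads are 22 mm wide; open, the fingers measure 114 mm over their backs; the gripper's body (76 mm by 85 mm) begins 54 mm behind the grasp point. The pads swing forward as they close: fully open they stand 13 mm farther back than shut.
Start: joints at [0.999, 0.245, 1.558, -0, 1.339, -0.174], TCP at [0.252, 0.599, 0.231] pointing down, gripper open.
Joint ranges: [-3.13, 3.13], [-1.02, 2.26], [0.13, 2.54], [-0.95, 4.09], [0.21, 2.88], [-2.74, 2.74]. Speed limits (rad/s): [2.57, 2.57, 3.14, 3.14, 3.14, 3.14].

INTERFACE

Orientations are given as a rotation vector (axis times angle).
In Python, from plant import bot gives the robot as it stands. The module is installed in compiled form; this text tells all that it offers.
- The arm moves only by the tool play_rows, never from a script. Its argument "deltas" is text: rows parted by semicolons, each of 4 numbers parted by spaces: the shift along the world's x, y, z in m, then the turn about the world's z in degrees. In form: dx dy dz twist; .... A call has 1 to 5 rows; each row shifts and turns the commanded pose from where the row before left it; what a row does not reach is not made up. A row lasts 1/10 s, in which the tool goes at most 50 mm and 8.59 degrees, less where a joint would pass 70% of its speed; a pose out of reach is approached as far as the arm can. A call is refused whole if a number of a shift passes 0.05 or a number of a turn 8.59, either way. A call with a gripper value outside its range is refused whole. "claw" is the finger opening in m, from 0 to 0.0854, set as the call begins (left out, the last holds). The fingers move at their own pace and stop on an object; "grip_force" is the grip in N (left out, the last holds). Time passes only in rows, so rows that do not move let the fingers close. It gives the time, the measured TCP pose, the force, the opening and the grip force at its end, in the units of the state.
- bot.state(): the state, without advancing time (a new reading comes with each control period).
- bot.camera(name): name is "scene" or "top"; returns a dict with "img" (480x640x3 uint8, red, green, blue), "mtx" (3x3 intrinsics, pixels), "dist" ([k1, k2, p1, p2, k3] as OpenCV has them; the pictures are not rectified), "pose" (4x4, takes a point from camera to world coordinates). Camera axes: x right, y down, z forward; pixel columns grow to the right and rows downward; lengths in m; the calibration is good to about 2 mm. A picture is of the moment at which its call begins. There is no depth.
- bot.close_job(): hands the job in; it is judged then, once.
The state is a dict: "clock": time; "joints": joint angles; "qd": joint speeds; "effort": joint torques, N m; "tool_pos": TCP position; "eef_rot": TCP orientation; "force": force on the tool from outside, world axes, zero at the start; "torque": the same for the moment, N m; "grip_width": finger opening in m; "grasp_force": force on a finger pad.
Only numpy, scipy, OpenCV 4.12 (cv2) and the standard library are available. Lean on these libraries where they do the work, as an engineer would, in place of code of your own. Each camera call takes 0.05 s, during which the arm holds its last target. There are 200 camera calls.

## Working session

There is one attempt and no reset: what is moved stays moved. The work goes in short steps, Python scripts to look and compute and a tool call to move; the robot and the scene stay as the last step left them, time stands still between calls to the robot, and variables do not carry over. Pictures are saved under pics/ and viewed, at most 10 in all, crops included, and the job is handed in when it is done.

Besides the shell and the picture viewer there is one more tool, called after "Emit:" as name(argument=value, ...) on one line, values as JSON. play_rows: Moves the arm, as the interface text tells. Its arguments: {"type":"object","properties":{"deltas":{"type":"string"},"claw":{"type":"number"},"grip_force":{"type":"number"}},"required":["deltas"]}

```bash
mkdir -p pics; python3 - <<'E'
from plant import bot
import cv2,numpy as np,pickle
d={}
for n in("scene","top"):
    c=bot.camera(n);d[n]=c
    cv2.imwrite(f"pics/{n}0.png",c["img"][:,:,::-1]);print(n,c["mtx"].tolist(),c["dist"],np.round(c["pose"],3).tolist())
pickle.dump(d,open("c0.pkl","wb"))
print(bot.state())
E
```

```text
scene [[482.70883270287476, 0.0, 329.73568525915493], [0.0, 482.70883270287476, 240.42714257354007], [0.0, 0.0, 1.0]] [-0.02880331  0.          0.          0.          0.        ] [[-0.623, 0.657, -0.424, 1.004], [0.782, 0.513, -0.353, 0.447], [-0.014, -0.552, -0.834, 1.1], [0.0, 0.0, 0.0, 1.0]]
top [[497.71478029012957, 0.0, 319.2943697046019], [0.0, 497.71478029012957, 235.34971264884055], [0.0, 0.0, 1.0]] [0.01021368 0.         0.         0.         0.        ] [[0.016, -0.985, 0.173, 0.292], [-1.0, -0.019, -0.015, 0.03], [0.018, -0.172, -0.985, 1.438], [0.0, 0.0, 0.0, 1.0]]
{'clock': 0.1, 'joints': array([ 9.98930260e-01,  2.45765052e-01,  1.55889050e+00,  1.69329811e-05,
        1.33870250e+00, -1.74116650e-01]), 'qd': array([ 1.77418680e-03, -1.10985496e-03, -3.37660531e-03, -1.40469528e-03,
       -6.21458759e-04, -3.95111696e-05]), 'effort': array([ 6.53614316e-04, -4.30670357e+01, -3.27130151e+01, -1.07092619e-04,
        2.85260459e-03,  1.74845371e-05]), 'tool_pos': array([0.25149954, 0.59883035, 0.23027807]), 'eef_rot': array([-6.20548658e-01, -3.07902243e+00,  2.57244534e-03]), 'force': array([ 0.26590676, -0.68963614, -0.0238843 ]), 'torque': array([-0.03332356,  0.02602817, -0.02481467]), 'grasp_force': 0.0, 'grip_width': 0.08550403021045838}
```

View pics/scene0.png

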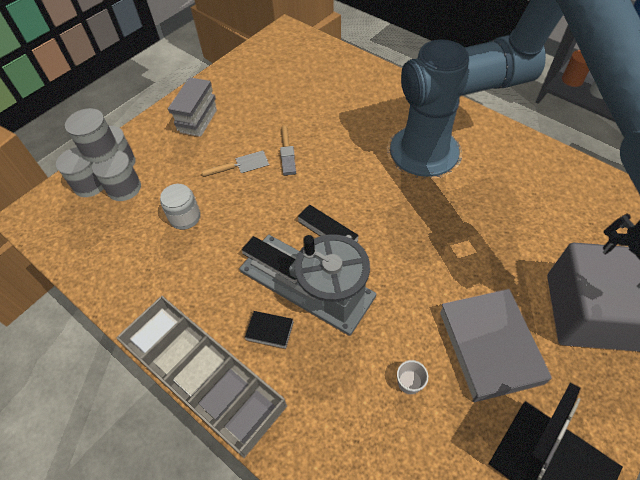

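View pics/top0.png

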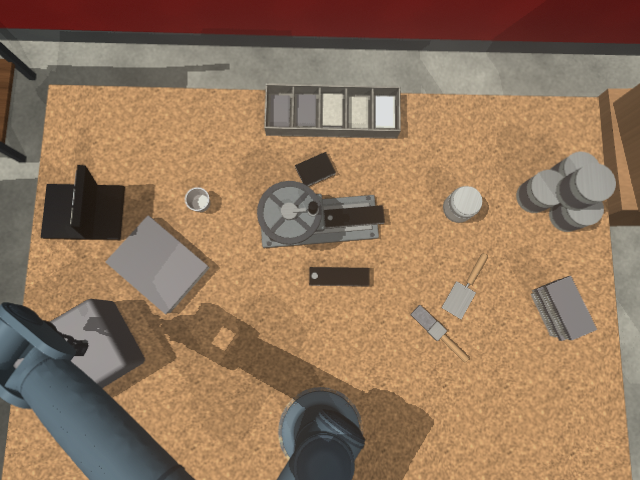

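The top view shows the press at about (320,220), with the wheel centre near (290,211), the knob near (313,207) and the deck's outer end near (383,214). The finished deck is at (340,276). Feeding goes left in the image, about +y. I'll enlarge both views to get accurate pixels.

```bash
cat > h.py <<'E'
import cv2,numpy as np
def ray(c,uv):
    p=cv2.undistortPoints(np.array([[uv]],float),c["mtx"],c["dist"])[0,0]
    R=c["pose"];return R[:3,3],R[:3,:3]@np.array([p[0],p[1],1])
def onz(c,uv,z):
    o,d=ray(c,uv);return (o+d*(z-o[2])/d[2])
def proj(c,P):
    T=np.linalg.inv(c["pose"]);r=cv2.Rodrigues(T[:3,:3])[0]
    return cv2.projectPoints(np.array([P],float),r,T[:3,3],c["mtx"],c["dist"])[0][0,0]
def two(c1,u1,c2,u2):
    o1,d1=ray(c1,u1);o2,d2=ray(c2,u2)
    s=np.linalg.lstsq(np.c_[d1,-d2],o2-o1,rcond=None)[0]
    a,b=o1+d1*s[0],o2+d2*s[1];return (a+b)/2,np.linalg.norm(a-b)
E
python3 - <<'E'
import pickle,cv2
d=pickle.load(open("c0.pkl","rb"))
t=d["top"]["img"][140:300,245:405,::-1];s=d["scene"]["img"][195:345,230:390,::-1]
cv2.imwrite("pics/t1.png",cv2.resize(t[:120],None,fx=5,fy=5,interpolation=cv2.INTER_CUBIC))
cv2.imwrite("pics/s1.png",cv2.resize(s[:120+30],None,fx=4,fy=4,interpolation=cv2.INTER_CUBIC))
E
```

```text
(no output)
```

View pics/t1.png

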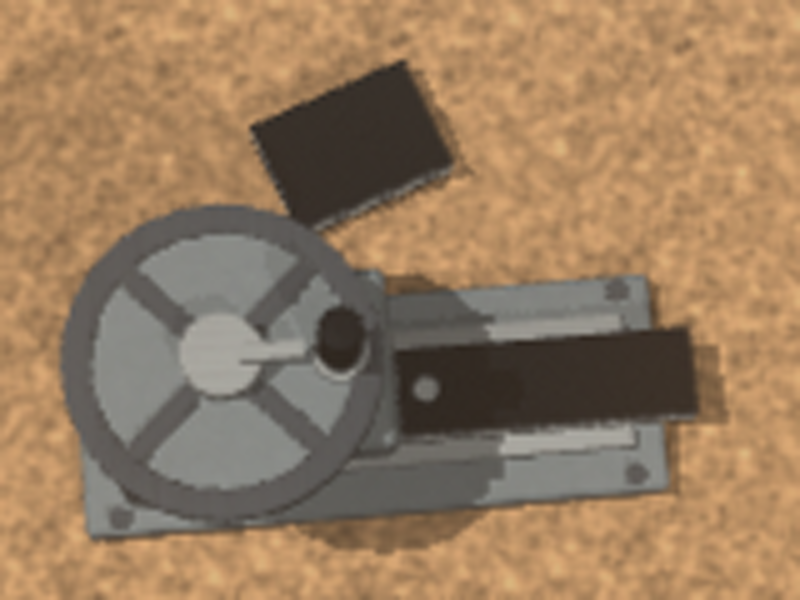

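View pics/s1.png

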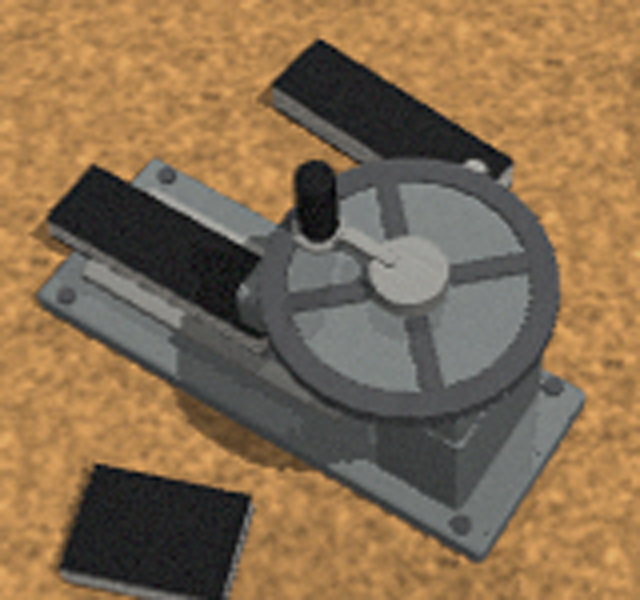

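Zoomed top crop (5x): wheel disc spans x 63–387, y 205–520. Knob top is at (342,337), deck outer corners at (687,328) and (697,415), and the rivet at (425,389). Scene crop (4x): wheel spans x 262–558, y 158–418, and the knob top is at (316,172).

```bash
python3 - <<'E'
import pickle
from h import *
np.set_printoptions(precision=4,suppress=True)
d=pickle.load(open("c0.pkl","rb"));T,S=d["top"],d["scene"]
ft=lambda x,y:(245+(x+.5)/5-.5,140+(y+.5)/5-.5)
fs=lambda x,y:(230+(x+.5)/4-.5,195+(y+.5)/4-.5)
# wheel rim extremes
for n,p in dict(L=(63,362),R=(387,362),U=(224,205),D=(224,520),C=(224,362)).items(): print("wheel top",n,onz(T,ft(*p),.165))
for n,p in dict(L=(262,288),R=(558,288),U=(410,158),D=(410,418),C=(410,286)).items(): print("wheel sc",n,onz(S,fs(*p),.165))
print("two wheel",two(T,ft(224,362),S,fs(410,286)))
print("knob",onz(T,ft(341,337),.219),onz(S,fs(316,175),.219))
print("hub top",onz(T,ft(221,355),.19),onz(S,fs(409,270),.19))
print("deck out",onz(T,ft(687,328),.044),onz(T,ft(697,415),.044))
print("deck out sc",onz(S,fs(95,166),.044),onz(S,fs(48,220),.044))
print("rivet",onz(T,ft(425,389),.05))
b=[onz(T,ft(*p),.02) for p in((642,278),(667,488),(92,537))];print("bed",*b)
b2=[onz(S,fs(*p),.02) for p in((152,160),(40,297),(475,556),(583,400))];print("bed sc",*b2)
E
```

```text
wheel top L [0.5737 0.1744 0.165 ]
wheel top R [0.5772 0.005  0.165 ]
wheel top U [0.6604 0.0926 0.165 ]
wheel top D [0.4918 0.0881 0.165 ]
wheel top C [0.5754 0.0903 0.165 ]
wheel sc L [0.6314 0.0337 0.165 ]
wheel sc R [0.5291 0.1643 0.165 ]
wheel sc U [0.5111 0.0444 0.165 ]
wheel sc D [0.6436 0.1493 0.165 ]
wheel sc C [0.5792 0.0983 0.165 ]
two wheel (array([0.5762, 0.0928, 0.1559]), np.float64(0.004775112367875273))
knob [0.5774 0.0294 0.219 ] [0.5802 0.034  0.219 ]
hub top [0.5735 0.0908 0.19  ] [0.5829 0.1008 0.19  ]
deck out [ 0.6278 -0.17    0.044 ] [ 0.5768 -0.1754  0.044 ]
deck out sc [ 0.5805 -0.1681  0.044 ] [ 0.6302 -0.163   0.044 ]
rivet [ 0.5876 -0.0192  0.05  ]
bed [ 0.6633 -0.1471  0.02  ] [ 0.5382 -0.1613  0.02  ] [0.5032 0.1702 0.02  ]
bed sc [ 0.5435 -0.1549  0.02  ] [ 0.6675 -0.1395  0.02  ] [0.6354 0.1902 0.02  ] [0.5114 0.1803 0.02  ]
```

Emit:
play_rows(deltas="0 0 0.05 -7.7; 0 0 0.05 -7.7; 0.02 -0.045 0 -7.7; 0.02 -0.045 0 -7.7; 0.02 -0.045 0 -7.7", claw=0)

```text
clock: 0.6
tool_pos: [0.3119, 0.4628, 0.3311]
eef_rot: [1.607, 2.699, -0.0]
force: [1.5, -1.2, -0.7]
grip_width: 0.012
grasp_force: 0.0
```

Emit:
play_rows(deltas="0.02 -0.045 0 -7.7; 0.02 -0.045 0 -7.7; 0.02 -0.045 0 -7.6; 0.02 -0.045 0 0; 0.02 -0.045 0 0")

```text
clock: 1.1
tool_pos: [0.4119, 0.2374, 0.331]
eef_rot: [-2.108, -2.329, 0.0]
force: [0.7, 0.3, 0.2]
grip_width: 0.0003
grasp_force: 0.0
```

Emit:
play_rows(deltas="0.02 -0.045 0 0; 0.02 -0.045 0 0; 0.02 -0.045 0 0; 0.02 -0.045 0 0; 0.02 -0.045 0 0")

```text
clock: 1.6
tool_pos: [0.512, 0.0123, 0.331]
eef_rot: [-2.108, -2.329, 0.0]
force: [0.4, 1.9, 0.1]
grip_width: -0.0001
grasp_force: 0.0
```

Emit:
play_rows(deltas="0.02 -0.045 0 0; 0.02 -0.045 0 0; 0.02 -0.045 0 0; 0.02 -0.045 0 0; 0.017 -0.045 0 0")

```text
clock: 2.1
tool_pos: [0.6092, -0.2127, 0.3305]
eef_rot: [-2.108, -2.328, 0.0]
force: [-0.1, 0.4, 0.3]
grip_width: 0.0
grasp_force: 0.0
```

```bash
python3 - <<'E'
from plant import bot
from h import *
import pickle
from scipy.spatial.transform import Rotation as R
np.set_printoptions(precision=4,suppress=True)
s=bot.state();print(s["clock"],s["tool_pos"],s["joints"],R.from_rotvec(s["eef_rot"]).as_matrix()[:,1:],s["force"])
d=pickle.load(open("c0.pkl","rb"));T,S=d["top"],d["scene"]
ft=lambda x,y:(245+(x+.5)/5-.5,140+(y+.5)/5-.5)
fs=lambda x,y:(230+(x+.5)/4-.5,195+(y+.5)/4-.5)
print("arm tip",two(T,ft(241,360),S,fs(393,265)),"hub top",two(T,ft(221,355),S,fs(409,270)),"knobtop",two(T,ft(341,335),S,fs(316,175)))
E
```

```text
2.1 [ 0.6092 -0.2127  0.3305] [-0.5113  0.1728  1.4618  0.0001  1.508  -0.6107] [[ 0.9951 -0.0008]
 [ 0.0992  0.0006]
 [-0.0008 -1.    ]] [-0.1007  0.3897  0.2625]
arm tip (array([0.5757, 0.0822, 0.1671]), np.float64(0.0018670579847912677)) hub top (array([0.5762, 0.0931, 0.1737]), np.float64(0.0035756537901206202)) knobtop (array([0.5787, 0.0306, 0.2146]), np.float64(0.0028433808281792656))
```

Emit:
play_rows(deltas="0 0 -0.05 0; 0 0 -0.05 0; 0 0 -0.05 0; 0 0 -0.05 0; 0 0 -0.04 0")

```text
clock: 2.6
tool_pos: [0.6071, -0.2099, 0.0874]
eef_rot: [-2.106, -2.326, 0.001]
force: [-0.2, -0.4, 1.0]
grip_width: 0.0006
grasp_force: 0.0
```

Emit:
play_rows(deltas="0 0 -0.03 0; 0 0 -0.02 0; 0 0 -0.009 0; 0 0 0 0")

```text
clock: 3.0
tool_pos: [0.6078, -0.2102, 0.0307]
eef_rot: [-2.106, -2.327, 0.001]
force: [-1.0, 0.7, -0.6]
grip_width: 0.0003
grasp_force: 0.0
```

```bash
python3 - <<'E'
from plant import bot
import cv2
c=bot.camera("top")
cv2.imwrite("pics/t2.png",cv2.resize(c["img"][160:280,270:430,::-1],None,fx=4,fy=4,interpolation=cv2.INTER_CUBIC))
E
```

```text
(no output)
```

View pics/t2.png

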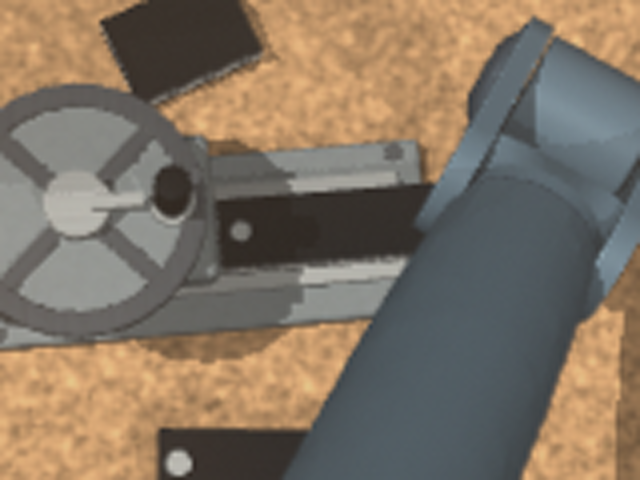

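The deck is undisturbed and the rivet is visible at (241,231) in the crop. Now I'll push along the feed direction.

Emit:
play_rows(deltas="-0.001 0.01 0 0; -0.001 0.01 0 0; -0.0005 0.005 0 0; -0.0005 0.005 0 0; -0.0005 0.005 0 0")

```text
clock: 3.55
tool_pos: [0.6058, -0.1759, 0.0331]
eef_rot: [2.106, 2.328, -0.0]
force: [0.6, -2.3, 0.8]
grip_width: -0.0001
grasp_force: 1.3
```

Emit:
play_rows(deltas="-0.0005 0.005 0 0; -0.0005 0.005 0 0; -0.0005 0.005 0 0; -0.0005 0.005 0 0; -0.0005 0.005 0 0")

```text
clock: 4.05
tool_pos: [0.6029, -0.1506, 0.0325]
eef_rot: [2.108, 2.329, 0.0]
force: [1.1, -4.1, 2.7]
grip_width: -0.0
grasp_force: 1.7
```

Emit:
play_rows(deltas="-0.0004 0.004 0 0; -0.0004 0.004 0 0; -0.0003 0.003 0 0; -0.0003 0.003 0 0; -0.0002 0.002 0 0")

```text
clock: 4.55
tool_pos: [0.6011, -0.1345, 0.0322]
eef_rot: [-2.108, -2.329, 0.0]
force: [0.8, -3.2, 2.5]
grip_width: -0.0001
grasp_force: 1.7
```

Emit:
play_rows(deltas="-0.0002 0.002 0 0; -0.0002 0.002 0 0; -0.0002 0.002 0 0")

```text
clock: 4.85
tool_pos: [0.6005, -0.1286, 0.0323]
eef_rot: [-2.108, -2.329, 0.0]
force: [1.6, -2.8, 1.9]
grip_width: 0.0003
grasp_force: 1.6
```

Emit:
play_rows(deltas="-0.0002 0.002 0 0; -0.0001 0.0015 0 0; -0.0001 0.001 0 0")

```text
clock: 5.15
tool_pos: [0.6005, -0.1252, 0.0323]
eef_rot: [2.106, 2.328, -0.002]
force: [1.7, -10.1, -0.2]
grip_width: 0.0002
grasp_force: 4.8
```

Emit:
play_rows(deltas="0 0 0 0; 0 0.0003 0 0; 0 0 0 0")

```text
clock: 5.45
tool_pos: [0.6006, -0.1252, 0.0323]
eef_rot: [2.106, 2.327, -0.002]
force: [1.0, -7.7, 0.1]
grip_width: -0.0003
grasp_force: 4.0
```

Emit:
play_rows(deltas="0 0.0012 0 0; 0 0 0 0; 0 0 0 0")

```text
clock: 5.75
tool_pos: [0.6009, -0.1251, 0.0325]
eef_rot: [2.105, 2.326, -0.003]
force: [1.7, -11.6, -0.7]
grip_width: -0.0001
grasp_force: 5.8
```

Emit:
play_rows(deltas="0.0005 -0.006 0 0; 0.002 -0.02 0 0; 0.002 -0.02 0.02 0; 0 0 0.05 0; 0 0 0.05 0")

```text
clock: 6.25
tool_pos: [0.6033, -0.1693, 0.1517]
eef_rot: [-2.106, -2.324, 0.001]
force: [1.8, -0.5, 0.3]
grip_width: -0.0001
grasp_force: 0.0
```

Emit:
play_rows(deltas="0 0 0.05 0; 0 0 0.05 0; 0 0 0.04 0; 0 0.03 0.01 0; 0 0.04 0 0", claw=0.055)

```text
clock: 6.75
tool_pos: [0.6057, -0.1002, 0.3054]
eef_rot: [2.109, 2.323, 0.004]
force: [0.5, 0.5, 0.6]
grip_width: 0.055
grasp_force: 0.0
```

```bash
python3 - <<'E'
from plant import bot
import cv2
for n in("top","scene"):
    c=bot.camera(n);im=c["img"][:,:,::-1]
    cr=im[160:260,240:400] if n=="top" else im[195:315,230:390]
    cv2.imwrite(f"pics/{n}3.png",cv2.resize(cr,None,fx=4,fy=4,interpolation=cv2.INTER_CUBIC))
s=bot.state();print(s["tool_pos"],s["force"],s["joints"])
E
```

```text
[ 0.60461623 -0.09570419  0.30264746] [ 0.06152437 -0.16449786 -0.09153764] [-0.34276828  0.10748088  1.58370042  0.00187019  1.45102731 -0.44657649]
```

View pics/scene3.png

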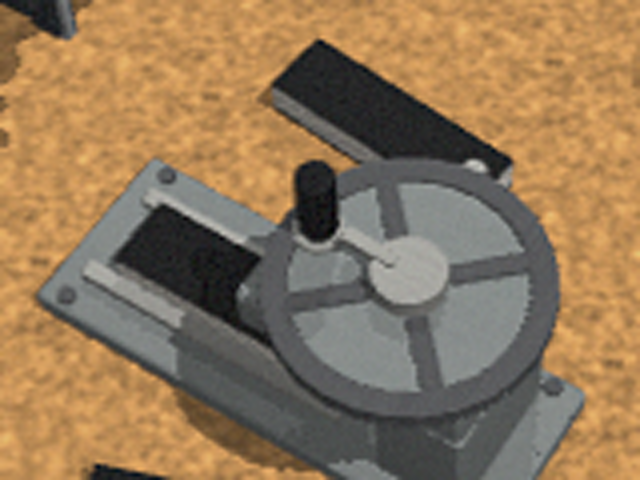

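The scene crop shows the deck seated, with its outer end midway between (168,206) and (115,262), about 56 mm further in. The knob hasn't moved, still at (316,172). Next I'll move over it.

Emit:
play_rows(deltas="-0.01 0.045 0 0; -0.01 0.045 0 0; -0.0057 0.037 0 0; 0 0 0 0; 0 0 0 0")

```text
clock: 7.35
tool_pos: [0.5789, 0.0281, 0.3017]
eef_rot: [-2.106, -2.33, 0.001]
force: [-0.3, -0.9, 0.1]
grip_width: 0.0548
grasp_force: 0.0
```

```bash
python3 - <<'E'
from plant import bot
import cv2
c=bot.camera("scene");im=c["img"][:,:,::-1]
cv2.imwrite("pics/s4.png",cv2.resize(im[150:300,220:400],None,fx=4,fy=4,interpolation=cv2.INTER_CUBIC))
s=bot.state();print(s["tool_pos"],s["force"])
E
```

```text
[0.57905641 0.02731858 0.30175667] [-0.47084264 -0.49955947  0.78861847]
```

View pics/s4.png

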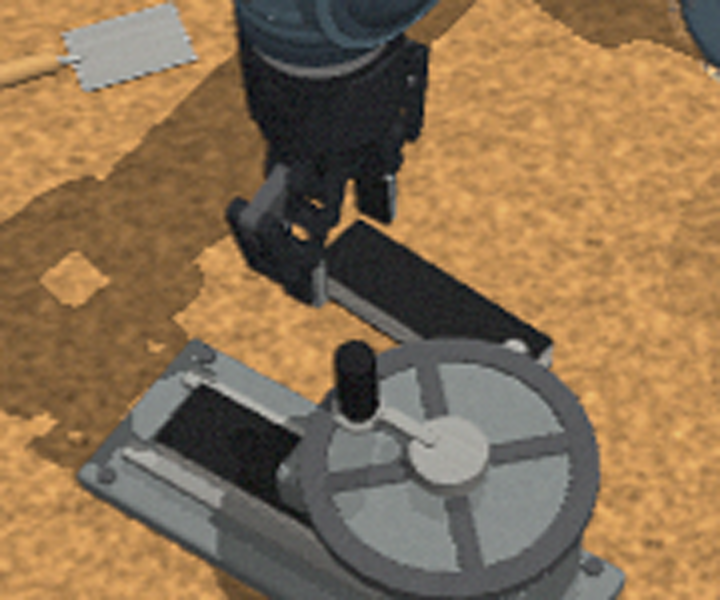

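Finger tips show at about (318,298) and (380,218) in the crop, with the knob top at (356,348). I'll check this against the ray at tip height to see whether the fingers are centred.

```bash
python3 - <<'E'
import pickle
from h import *
d=pickle.load(open("c0.pkl","rb"));S=d["scene"];T=d["top"]
for z in(.295,.305): print(onz(S,(220+318/4,150+300/4),z),onz(S,(220+378/4,150+220/4),z))
for P in([.579,.0275,.302],[.579,.0275,.222],[.579,.031,.222]):
    p=proj(S,P);print((p-[220,150])*4)
    p=proj(T,P);print("top",p)
E
```

```text
[0.60297192 0.03373989 0.295     ] [0.54434968 0.02515982 0.295     ]
[0.6079552 0.0388719 0.305    ] [0.55006154 0.03039846 0.305     ]
[338.12234126 256.05019552]
top [313.810746   198.29367186]
[346.5544695 343.0810386]
top [313.58148061 206.13668121]
[351.43888355 346.33372576]
top [312.18538318 206.10885497]
```

Emit:
play_rows(deltas="-0.001 0.002 -0.03 0; 0 0 -0.03 0; 0 0 -0.03 0; 0 0 -0.02 0; 0 0 -0.006 0")

```text
clock: 7.9
tool_pos: [0.5765, 0.0288, 0.1829]
eef_rot: [-2.107, -2.323, 0.005]
force: [-0.2, -0.5, -0.5]
grip_width: 0.0547
grasp_force: 0.0
```

Emit:
play_rows(deltas="0 0 0 0; 0 0 0 0; 0 0 0 0; 0 0 0 0", claw=0.015, grip_force=40)

```text
clock: 8.3
tool_pos: [0.5794, 0.0296, 0.1881]
eef_rot: [2.106, 2.326, 0.002]
force: [2.2, -2.4, 1.3]
grip_width: 0.0231
grasp_force: 39.3
```

```bash
python3 - <<'E'
from plant import bot
s=bot.state();print({k:s[k] for k in("clock","tool_pos","force","torque","grip_width","grasp_force")})
E
```

```text
{'clock': 8.3, 'tool_pos': array([0.57935177, 0.02958748, 0.18805172]), 'force': array([ 2.22615476, -2.41804731,  1.29793752]), 'torque': array([-0.39894358, -0.42477151, -0.03102675]), 'grip_width': 0.02305309592010794, 'grasp_force': 39.27170276641846}
```

```bash
cat > tab.py <<'E'
import numpy as np,sys
a0,st,n=map(float,sys.argv[1:4]);r=.062
a=np.radians(a0-st*np.arange(int(n)+1));p=r*np.c_[np.cos(a),np.sin(a)];q=np.round(p,4);d=np.diff(q,axis=0)
for i in range(0,len(d),5): print(round(np.degrees(a[i])),"; ".join(f"{x:.4f} {y:.4f} 0 0" for x,y in d[i:i+5]))
E
cat > f.py <<'E'
from plant import bot
import numpy as np
C=np.array([.5755,.091])
s=bot.state();p=s["tool_pos"][:2]-C;r=np.hypot(*p);u=p/r;t=np.array([u[1],-u[0]]);f=s["force"]
print("t",round(s["clock"],2),"ang",round(np.degrees(np.arctan2(p[1],p[0])),1),"r",round(r,4),"push cw",round(-f[:2]@t,1),"push out",round(-f[:2]@u,1),"fz",round(f[2],1),"z",round(s["tool_pos"][2],4),"g",round(s["grip_width"],4))
E
python3 f.py; python3 tab.py -87.5 6 60
```

```text
t 8.3 ang -86.4 r 0.0615 push cw 2.1 push out -2.6 fz 1.3 z 0.1881 g 0.0231
-88 -0.0065 0.0000 0 0; -0.0064 0.0008 0 0; -0.0064 0.0014 0 0; -0.0061 0.0020 0 0; -0.0059 0.0027 0 0
-118 -0.0056 0.0033 0 0; -0.0052 0.0039 0 0; -0.0048 0.0043 0 0; -0.0043 0.0049 0 0; -0.0038 0.0053 0 0
-148 -0.0032 0.0056 0 0; -0.0026 0.0060 0 0; -0.0019 0.0062 0 0; -0.0013 0.0063 0 0; -0.0006 0.0065 0 0
-178 0.0000 0.0065 0 0; 0.0008 0.0064 0 0; 0.0014 0.0064 0 0; 0.0020 0.0061 0 0; 0.0027 0.0059 0 0
-208 0.0033 0.0056 0 0; 0.0039 0.0052 0 0; 0.0043 0.0048 0 0; 0.0049 0.0043 0 0; 0.0053 0.0038 0 0
-237 0.0056 0.0032 0 0; 0.0060 0.0026 0 0; 0.0062 0.0019 0 0; 0.0063 0.0013 0 0; 0.0065 0.0006 0 0
-268 0.0065 0.0000 0 0; 0.0064 -0.0008 0 0; 0.0064 -0.0014 0 0; 0.0061 -0.0020 0 0; 0.0059 -0.0027 0 0
-298 0.0056 -0.0033 0 0; 0.0052 -0.0039 0 0; 0.0048 -0.0043 0 0; 0.0043 -0.0049 0 0; 0.0038 -0.0053 0 0
-328 0.0032 -0.0056 0 0; 0.0026 -0.0060 0 0; 0.0019 -0.0062 0 0; 0.0013 -0.0063 0 0; 0.0006 -0.0065 0 0
-358 0.0000 -0.0065 0 0; -0.0008 -0.0064 0 0; -0.0014 -0.0064 0 0; -0.0020 -0.0061 0 0; -0.0027 -0.0059 0 0
-388 -0.0033 -0.0056 0 0; -0.0039 -0.0052 0 0; -0.0043 -0.0048 0 0; -0.0049 -0.0043 0 0; -0.0053 -0.0038 0 0
-418 -0.0056 -0.0032 0 0; -0.0060 -0.0026 0 0; -0.0062 -0.0019 0 0; -0.0063 -0.0013 0 0; -0.0065 -0.0006 0 0
```

Emit:
play_rows(deltas="-0.0035 0 0 0; -0.0065 0.0004 0 0; -0.0064 0.0010 0 0; -0.0064 0.0018 0 0; -0.0050 0.0020 0 0")

```text
clock: 8.8
tool_pos: [0.5507, 0.0356, 0.1878]
eef_rot: [2.106, 2.327, 0.003]
force: [4.0, -1.6, 4.9]
grip_width: 0.0231
grasp_force: 39.9
```

```bash
python3 f.py
```

```text
t 8.8 ang -114.1 r 0.0607 push cw 4.3 push out 0.2 fz 4.9 z 0.1878 g 0.0231
```

```bash
python3 tab.py -114 6 50
```

```text
-114 -0.0058 0.0029 0 0; -0.0054 0.0035 0 0; -0.0051 0.0041 0 0; -0.0046 0.0046 0 0; -0.0041 0.0051 0 0
-144 -0.0035 0.0054 0 0; -0.0029 0.0058 0 0; -0.0024 0.0060 0 0; -0.0016 0.0063 0 0; -0.0011 0.0064 0 0
-174 -0.0003 0.0065 0 0; 0.0003 0.0065 0 0; 0.0011 0.0064 0 0; 0.0016 0.0063 0 0; 0.0024 0.0060 0 0
-204 0.0029 0.0058 0 0; 0.0035 0.0054 0 0; 0.0041 0.0051 0 0; 0.0046 0.0046 0 0; 0.0051 0.0041 0 0
-234 0.0054 0.0035 0 0; 0.0058 0.0029 0 0; 0.0060 0.0024 0 0; 0.0063 0.0016 0 0; 0.0064 0.0011 0 0
-264 0.0065 0.0003 0 0; 0.0065 -0.0003 0 0; 0.0064 -0.0011 0 0; 0.0063 -0.0016 0 0; 0.0060 -0.0024 0 0
-294 0.0058 -0.0029 0 0; 0.0054 -0.0035 0 0; 0.0051 -0.0041 0 0; 0.0046 -0.0046 0 0; 0.0041 -0.0051 0 0
-324 0.0035 -0.0054 0 0; 0.0029 -0.0058 0 0; 0.0024 -0.0060 0 0; 0.0016 -0.0063 0 0; 0.0011 -0.0064 0 0
-354 0.0003 -0.0065 0 0; -0.0003 -0.0065 0 0; -0.0011 -0.0064 0 0; -0.0016 -0.0063 0 0; -0.0024 -0.0060 0 0
-384 -0.0029 -0.0058 0 0; -0.0035 -0.0054 0 0; -0.0041 -0.0051 0 0; -0.0046 -0.0046 0 0; -0.0051 -0.0041 0 0
```

Emit:
play_rows(deltas="-0.0056 0.0029 0 0; -0.0054 0.0035 0 0; -0.0050 0.0041 0 0; -0.0045 0.0046 0 0; -0.0041 0.0051 0 0")

```text
clock: 9.3
tool_pos: [0.5266, 0.0561, 0.1877]
eef_rot: [2.106, 2.327, 0.005]
force: [5.5, 0.5, 4.0]
grip_width: 0.0231
grasp_force: 39.8
```

```bash
python3 f.py
```

```text
t 9.3 ang -144.5 r 0.0601 push cw 2.8 push out 4.8 fz 4.0 z 0.1877 g 0.0231
```

Emit:
play_rows(deltas="-0.0033 0.0054 0 0; -0.0027 0.0058 0 0; -0.0022 0.0060 0 0; -0.0015 0.0063 0 0; -0.0011 0.0064 0 0")

```text
clock: 9.8
tool_pos: [0.5158, 0.0855, 0.1877]
eef_rot: [2.105, 2.327, 0.003]
force: [6.5, -2.5, 4.8]
grip_width: 0.0231
grasp_force: 39.9
```

```bash
python3 f.py
```

```text
t 9.8 ang -174.7 r 0.06 push cw 3.1 push out 6.3 fz 4.8 z 0.1877 g 0.0231
```

Emit:
play_rows(deltas="-0.0003 0.0065 0 0; 0.0003 0.0065 0 0; 0.0011 0.0064 0 0; 0.0017 0.0063 0 0; 0.0024 0.0060 0 0")

```text
clock: 10.3
tool_pos: [0.5208, 0.1166, 0.1876]
eef_rot: [2.105, 2.327, -0.0]
force: [2.5, -6.0, 6.9]
grip_width: 0.0229
grasp_force: 40.0
```

```bash
python3 f.py
```

```text
t 10.3 ang 154.9 r 0.0604 push cw 4.3 push out 4.8 fz 6.9 z 0.1876 g 0.0229
```

Emit:
play_rows(deltas="0.0030 0.0057 0 0; 0.0036 0.0053 0 0; 0.0041 0.0050 0 0; 0.0046 0.0045 0 0; 0.0051 0.0040 0 0")

```text
clock: 10.8
tool_pos: [0.5396, 0.1407, 0.1875]
eef_rot: [2.107, 2.33, -0.007]
force: [-4.8, -7.0, 10.6]
grip_width: 0.0231
grasp_force: 40.5
```

```bash
python3 f.py
```

```text
t 10.8 ang 125.9 r 0.0613 push cw 8.0 push out 2.8 fz 10.6 z 0.1875 g 0.0231
```

Emit:
play_rows(deltas="0.0055 0.0035 0 0; 0.0058 0.0028 0 0; 0.0060 0.0022 0 0; 0.0063 0.0014 0 0; 0.0064 0.0009 0 0")

```text
clock: 11.3
tool_pos: [0.5691, 0.1531, 0.1876]
eef_rot: [-2.106, -2.328, 0.004]
force: [-5.5, -0.4, 10.8]
grip_width: 0.0233
grasp_force: 40.5
```

```bash
python3 f.py
```

```text
t 11.3 ang 95.8 r 0.0624 push cw 5.5 push out -0.2 fz 10.8 z 0.1876 g 0.0233
```

Emit:
play_rows(deltas="0.0067 0.0003 0.0005 0; 0.0067 -0.0003 0.0005 0; 0.0066 -0.0010 0.0005 0; 0.0065 -0.0016 0.0005 0; 0.0061 -0.0023 0 0")

```text
clock: 11.8
tool_pos: [0.6019, 0.1486, 0.1879]
eef_rot: [-2.105, -2.328, 0.002]
force: [-3.2, 3.9, 3.9]
grip_width: 0.0228
grasp_force: 39.9
```

```bash
python3 f.py
```

```text
t 11.8 ang 65.4 r 0.0634 push cw 4.5 push out -2.3 fz 3.9 z 0.1879 g 0.0228
```

Emit:
play_rows(deltas="0.0058 -0.0029 0 0; 0.0054 -0.0035 0 0; 0.0051 -0.0041 0 0; 0.0046 -0.0046 0 0; 0.0041 -0.0051 0 0")

```text
clock: 12.3
tool_pos: [0.6284, 0.1272, 0.188]
eef_rot: [-2.108, -2.329, -0.0]
force: [-0.4, 4.7, 1.8]
grip_width: 0.0229
grasp_force: 39.7
```

```bash
sed -i 's/\[.5755,.091\]/[.5770,.0915]/' f.py; python3 f.py
```

```text
t 12.3 ang 34.7 r 0.0626 push cw 4.1 push out -2.4 fz 1.8 z 0.188 g 0.0229
```

Emit:
play_rows(deltas="0.0036 -0.0054 0 0; 0.0030 -0.0058 0 0; 0.0024 -0.0060 0 0; 0.0016 -0.0063 0 0; 0.0011 -0.0064 0 0")

```text
clock: 12.8
tool_pos: [0.6396, 0.0969, 0.188]
eef_rot: [-2.108, -2.329, 0.001]
force: [-1.3, 4.0, 2.0]
grip_width: 0.0229
grasp_force: 39.7
```

```bash
python3 f.py
```

```text
t 12.8 ang 5.0 r 0.0628 push cw 4.1 push out 0.9 fz 2.0 z 0.188 g 0.0229
```

Emit:
play_rows(deltas="0.0003 -0.0065 0 0; -0.0003 -0.0065 0 0; -0.0011 -0.0064 0 0; -0.0016 -0.0063 0 0; -0.0024 -0.0060 0 0")

```text
clock: 13.3
tool_pos: [0.6342, 0.0654, 0.188]
eef_rot: [-2.108, -2.329, 0.0]
force: [-1.3, 5.3, -0.1]
grip_width: 0.0229
grasp_force: 39.5
```

```bash
python3 f.py; python3 tab.py -24 5 15
```

```text
t 13.3 ang -24.5 r 0.0629 push cw 4.2 push out 3.4 fz -0.1 z 0.188 g 0.0229
-24 -0.0024 -0.0049 0 0; -0.0028 -0.0046 0 0; -0.0032 -0.0043 0 0; -0.0036 -0.0041 0 0; -0.0039 -0.0037 0 0
-49 -0.0043 -0.0034 0 0; -0.0045 -0.0029 0 0; -0.0047 -0.0026 0 0; -0.0050 -0.0022 0 0; -0.0051 -0.0017 0 0
-74 -0.0053 -0.0013 0 0; -0.0053 -0.0008 0 0; -0.0054 -0.0003 0 0; -0.0054 0.0002 0 0; -0.0054 0.0006 0 0
```

Emit:
play_rows(deltas="-0.0024 -0.0049 0 0; -0.0028 -0.0046 0 0; -0.0033 -0.0043 0 0; -0.0037 -0.0041 0 0; -0.0040 -0.0036 0 0")

```text
clock: 13.8
tool_pos: [0.6182, 0.0443, 0.188]
eef_rot: [-2.108, -2.329, -0.001]
force: [0.5, 4.8, -2.5]
grip_width: 0.0231
grasp_force: 39.4
```

Emit:
play_rows(deltas="-0.0043 -0.0033 0 0; -0.0045 -0.0029 0 0; -0.0024 -0.0014 0 0; -0.0024 -0.0013 0 0")

```text
clock: 14.2
tool_pos: [0.6048, 0.0355, 0.188]
eef_rot: [2.108, 2.329, 0.002]
force: [1.3, 6.7, -2.5]
grip_width: 0.023
grasp_force: 39.3
```

```bash
python3 f.py; python3 tab.py -64 3 15
```

```text
t 14.2 ang -63.7 r 0.0625 push cw 4.2 push out 5.5 fz -2.5 z 0.188 g 0.023
-64 -0.0030 -0.0014 0 0; -0.0030 -0.0012 0 0; -0.0031 -0.0010 0 0; -0.0031 -0.0009 0 0; -0.0032 -0.0007 0 0
-79 -0.0032 -0.0005 0 0; -0.0032 -0.0004 0 0; -0.0032 -0.0002 0 0; -0.0033 0.0000 0 0; -0.0032 0.0002 0 0
-94 -0.0033 0.0003 0 0; -0.0032 0.0004 0 0; -0.0031 0.0007 0 0; -0.0032 0.0008 0 0; -0.0031 0.0010 0 0
```

Emit:
play_rows(deltas="-0.0030 -0.0010 0 0; -0.0030 -0.0008 0 0; -0.0031 -0.0008 0 0; -0.0031 -0.0007 0 0")

```text
clock: 14.6
tool_pos: [0.5928, 0.0314, 0.1882]
eef_rot: [2.107, 2.328, -0.0]
force: [2.9, 0.5, -4.6]
grip_width: 0.0231
grasp_force: 39.3
```

```bash
python3 f.py
```

```text
t 14.6 ang -75.3 r 0.0622 push cw 2.9 push out -0.3 fz -4.6 z 0.1882 g 0.0231
```

Emit:
play_rows(deltas="-0.0032 -0.0005 0 0; -0.0032 -0.0003 0 0; -0.0016 0 0 0; -0.0016 0 0 0")

```text
clock: 15.0
tool_pos: [0.5831, 0.03, 0.1884]
eef_rot: [2.107, 2.327, -0.003]
force: [4.2, -5.8, -5.3]
grip_width: 0.0228
grasp_force: 39.4
```

```bash
python3 f.py
```

```text
t 15.0 ang -84.4 r 0.0618 push cw 3.6 push out -6.2 fz -5.3 z 0.1884 g 0.0228
```

Emit:
play_rows(deltas="-0.0020 -0.0005 -0.0005 0; -0.0020 -0.0005 -0.0005 0; -0.0020 -0.0003 0 0; 0 0 0 0")

```text
clock: 15.4
tool_pos: [0.5782, 0.0296, 0.1882]
eef_rot: [2.106, 2.326, 0.003]
force: [6.9, -1.0, -5.0]
grip_width: 0.0225
grasp_force: 39.7
```

```bash
python3 f.py
```

```text
t 15.4 ang -88.9 r 0.0619 push cw 6.9 push out -1.1 fz -5.0 z 0.1882 g 0.0225
```

Emit:
play_rows(deltas="-0.0015 0 0 0; -0.0015 0 0 0; -0.0015 0 0 0; -0.0010 0 0 0; 0 0 0 0")

```text
clock: 15.9
tool_pos: [0.5739, 0.0297, 0.1883]
eef_rot: [2.105, 2.324, 0.007]
force: [12.7, -0.6, -7.3]
grip_width: 0.0228
grasp_force: 39.5
```

```bash
python3 f.py
```

```text
t 15.9 ang -92.9 r 0.0619 push cw 12.7 push out 0.0 fz -7.3 z 0.1883 g 0.0228
```

Emit:
play_rows(deltas="-0.0015 0.0001 0 0; -0.0015 0.0002 0 0; 0 0 0 0; 0 0 0 0; 0 0 0 0")

```text
clock: 16.4
tool_pos: [0.5716, 0.0299, 0.1884]
eef_rot: [2.104, 2.323, 0.009]
force: [15.4, 0.1, -9.6]
grip_width: 0.0229
grasp_force: 39.6
```

```bash
python3 f.py
```

```text
t 16.4 ang -95.0 r 0.0618 push cw 15.3 push out 1.5 fz -9.6 z 0.1884 g 0.0229
```

Emit:
play_rows(deltas="0 0 0 0; 0 0 0 0; 0 0 0 0; 0 0 0 0; 0 0 0 0")

```text
clock: 16.9
tool_pos: [0.5717, 0.0299, 0.1884]
eef_rot: [2.104, 2.323, 0.009]
force: [15.2, -0.7, -8.4]
grip_width: 0.0227
grasp_force: 39.6
```

```bash
python3 f.py
```

```text
t 16.9 ang -94.9 r 0.0619 push cw 15.2 push out 0.6 fz -8.4 z 0.1884 g 0.0227
```

Emit:
play_rows(deltas="0 0 0 0; 0 0 0 0; 0.0020 -0.0002 0 0; 0.0020 -0.0002 0 0; 0.0020 -0.0001 0 0")

```text
clock: 17.4
tool_pos: [0.5764, 0.0296, 0.1882]
eef_rot: [2.106, 2.326, 0.005]
force: [8.4, -0.1, -5.1]
grip_width: 0.0226
grasp_force: 39.7
```

Emit:
play_rows(deltas="0.0020 0 0 0; 0.0020 0 0 0; 0.0015 0.0002 0 0; 0 0 0 0")

```text
clock: 17.8
tool_pos: [0.5807, 0.0296, 0.1881]
eef_rot: [2.107, 2.328, 0.001]
force: [4.9, -1.8, -0.9]
grip_width: 0.0232
grasp_force: 40.1
```

```bash
python3 f.py
```

```text
t 17.8 ang -86.6 r 0.062 push cw 4.8 push out -2.1 fz -0.9 z 0.1881 g 0.0232
```

Emit:
play_rows(deltas="0.0015 0.0002 0 0; 0.0015 0.0002 0 0; 0 0 0 0; 0 0 0 0")

```text
clock: 18.2
tool_pos: [0.5833, 0.0298, 0.188]
eef_rot: [2.107, 2.328, -0.001]
force: [1.5, -6.0, 2.8]
grip_width: 0.0231
grasp_force: 40.5
```

```bash
python3 f.py
```

```text
t 18.2 ang -84.2 r 0.062 push cw 0.9 push out -6.2 fz 2.8 z 0.188 g 0.0231
```

Tangential push is about 1 N and the knob is at the home angle. Next I'll reduce the small radial pull, open, and lift away.

Emit:
play_rows(deltas="0 -0.0015 0 0; 0 0 0 0")

```text
clock: 18.4
tool_pos: [0.5831, 0.0296, 0.1878]
eef_rot: [-2.108, -2.329, -0.002]
force: [0.8, 0.8, 3.7]
grip_width: 0.0228
grasp_force: 40.6
```

Emit:
play_rows(deltas="0 0 0 0; 0 0 0 0; 0 0 0 0; 0 0 0 0", claw=0.055)

```text
clock: 18.8
tool_pos: [0.5825, 0.0291, 0.1867]
eef_rot: [-2.107, -2.329, 0.001]
force: [-0.1, 0.1, 0.1]
grip_width: 0.0547
grasp_force: 0.0
```

Emit:
play_rows(deltas="0 0 0.02 0; 0 0 0.04 0; 0 0 0.05 0; 0 -0.04 0.02 0; 0 -0.045 0 0")

```text
clock: 19.3
tool_pos: [0.5847, -0.0563, 0.3227]
eef_rot: [2.099, 2.327, 0.006]
force: [1.0, 0.0, 0.8]
grip_width: 0.0552
grasp_force: 0.0
```

Emit:
play_rows(deltas="0 -0.045 0 0; 0 -0.045 0 0; 0 -0.045 0 0; 0 0 0 0; 0 0 0 0")

```text
clock: 19.8
tool_pos: [0.5827, -0.1917, 0.3168]
eef_rot: [-2.109, -2.326, -0.0]
force: [-0.6, -0.2, 0.8]
grip_width: 0.0549
grasp_force: 0.0
```

```bash
python3 - <<'E'
from plant import bot
import cv2,numpy as np
for n in ("top","scene"):
    c=bot.camera(n);im=c["img"][:,:,::-1]
    cr=im[140:300,245:405] if n=="top" else im[195:345,230:390]
    cv2.imwrite(f"pics/{n}9.png",cv2.resize(cr[:150],(400,375),interpolation=cv2.INTER_CUBIC))
a,b=cv2.imread("pics/top9.png"),cv2.imread("pics/scene9.png")
cv2.imwrite("pics/end.png",np.hstack([a,b]));print(bot.state()["tool_pos"],bot.state()["force"])
E
```

```text
[ 0.58299244 -0.19006819  0.31709185] [-0.32911001  0.73476425  0.38601281]
```

View pics/end.png

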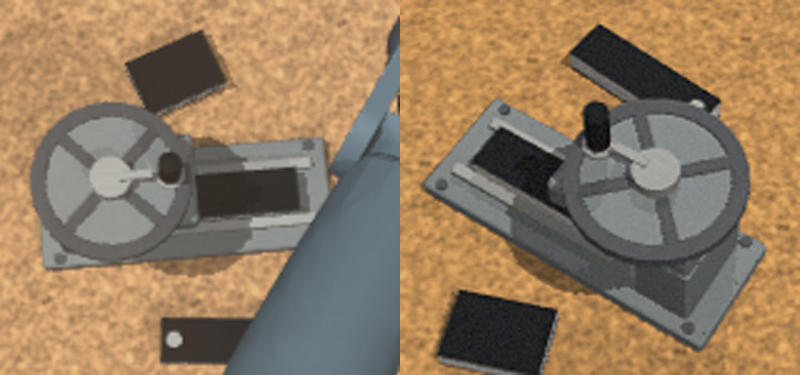

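The knob is back at its home angle (about (170,167) in the left panel, (596,130) in the right). The neighbouring items look undisturbed, and the deck's outer end is at (300,190) on the left. I'll compare numerically with the seated picture, then hand in.

```bash
python3 - <<'E'
from plant import bot
import cv2,numpy as np
c=bot.camera("scene")
b=cv2.resize(c["img"][195:315,230:390,::-1],None,fx=4,fy=4,interpolation=cv2.INTER_CUBIC)
a=cv2.imread("pics/scene3.png")
w=lambda i:cv2.cvtColor(i[190:290,90:200],cv2.COLOR_BGR2GRAY).astype(np.float32)
print("deck end shift px(4x)",cv2.phaseCorrelate(w(a),w(b)),"dark area",(w(a)<45).sum(),(w(b)<45).sum())
E
```

```text
deck end shift px(4x) ((-0.03375840486771864, 0.022958125265184037), 0.8642283667723338) dark area 4708 4708
```

The deck hasn't moved from the stop. Handing in.

```bash
python3 -c "
from plant import bot
print(bot.close_job())"
```

```text
the job is handed in; nothing more can be done
None
```

The job is handed in: I seated the deck against the back stop at about 12 N, turned the wheel one full revolution clockwise, held it home at about 15 N for roughly a second, then eased off and let go; the last pictures showed the deck still at the stop, but the depth of the rivet itself was not measured.

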